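# Find the hidden catch of the irrigation controller's battery door

### The job

The irrigation controller on the seeding bench needs new batteries: with closed fingertips, feel lightly along the plain grey strip on its top for the hidden flush catch, the one place that gives, and press it fully in so that the blue battery door springs ajar by itself. Do not touch the battery door, leave everything standing on and around the controller where it is, and finish clear of it all.

Things in the scene. Friction and masses are not known exactly. Their poses are not given: they have to be found in the camera images.
- case: white irrigation controller lying on its back on the bench, immovable, 210 mm (its x) by 370 mm (its y) by 60 mm high with a flat top; origin at the centre of its underside, x pointing away from the robot at yaw 0, z up
- strip_mid (a point): centre of the top face of the plain grey strip let flush into the white top of the controller, in the half nearer the robot; 60 mm (case x) by 170 mm (case y) of strip shows; this point is 50 mm from the case's centre towards case -x, 60 mm above the bench; axes parallel to the case's. The strip is rigid except for the hidden catch, which is a piece of it
- catch (a joint): push of the hidden catch, m: 0 untouched, 0.006 fully in (down, hard stop). Gives at 2 to 3 N, no return spring, stays where pushed, lifts the door in step. A same-grey plate 41 mm (case x) by 57 mm (case y), 1.5 mm gap all round, face 2 mm below the strip, on the strip's middle line, its centre anywhere within 50 mm of point strip_mid along case y, new every time
- battery_door: blue sprung door, 80 mm (case x) by 128 mm (case y), 4 mm thick, flush in the half of the top away from the robot, centred on case y = 0; its near edge is 61 mm from the strip's middle line. Origin on the hinge at the middle of its far edge, 58 mm above the bench. Swings up from 0 to 0.35 rad (near edge 27 mm up) as the catch goes in; z is normal to the door, upright when shut
- tape: roll of red tape, 76 mm across, 24 mm high, lying on the controller's top near its +y end; origin at the centre of its underside
- pot: small terracotta pot, 66 mm across, 58 mm high, standing on the controller's top near its -y end; origin at the centre of its underside
- seed_box: open cardboard box 150 x 200 x 90 mm on the bench; origin at the centre of its underside
- sprayer: green bottle 72 mm across, 170 mm high, on the bench; origin at the centre of its underside
- mug: blue mug 82 mm across, 90 mm high, on the bench; origin at the centre of its underside
- dibber: turned wooden dibber standing on its broad end, 34 mm across, 130 mm high; origin at the centre of its underside
- brush: flat brush with a wooden handle and grey head lying along the bench beside the seed box; origin on its underside

How it is judged:
On the way:
1. the hidden catch is pressed fully in (at least 4.8 mm of its 6 mm) (value of joint catch above 0.0048 m), for 0.2 s.
At the end, for the whole second after the job is handed in: The catch is still in by at least 4.8 mm of its 6 mm, the battery door stands ajar by at least 0.25 rad and is at rest, and every bystander is within 20 mm of where it started (value of joint catch above 0.0048 m and angle between battery_door's own z axis and vertical above 0.25 rad and angular speed of battery_door below 0.05 rad/s and distance of each of tape, pot, seed_box, sprayer, mug, dibber, brush from where it was at the start of the episode below 0.02 m); the robot touches nothing.
It fails at once if the robot touches the battery door (over 0.5 N) (contact force between any of the fingers, the arm and battery_door above 0.5 N).
It fails at once if the fingers press on anything with over 40 N (contact force between the fingers and anything else above 40 N).
It fails at once if a bystander is lifted, carried or shoved (over 20 mm) (distance of any of tape, pot, seed_box, sprayer, mug, dibber, brush from where it was at the start of the episode above 0.02 m).
It also fails if it takes over 48 s, if anything falls off the work surface, if the arm or the gripper's body presses on something with over 40 N, if the wrist force passes 120 N, or if a joint passes its speed limit or range.

### The arm

A 7-joint arm with a two-finger parallel gripper is mounted at the origin on the work surface. World frame = base frame: x ahead of the robot, y to its left, z up, the work surface at z = 0. Lengths are in m, angles in rad, forces in N, time in s.
With the tool pointing down it reaches from about 0.4 to 0.85 m from the base axis. Payload 10.4 kg.
Tool frame: the origin (TCP) lies midway between the tips of the shut fingers; the grasp point (between the pads) lies 19 mm behind it; z points along the fingers, y is the line along which they close (so a half turn about z gives the same grasp; the last joint's range is limited). The gripper opens to 85 mm and grips with 20 to 120 N. Pads are 22 mm wide; open, the fingers measure 114 mm over their backs; the gripper's body (76 mm by 85 mm) begins 54 mm behind the grasp point. The pads swing forward as they close: fully open they stand 13 mm farther back than shut.
Start: joints at [1.258, 0.332, -0.065, 1.46, 0.022, 1.35, -0.088], TCP at [0.179, -0.599, 0.193] pointing down, gripper open.
Joint ranges: [-2.6, 2.6], [-0.5, 2.12], [-1.47, 1.34], [0.16, 2.42], [-1.27, 4.41], [0.06, 2.06], [-2.6, 2.6]. Speed limits (rad/s): [2.22, 2.22, 2.79, 2.79, 3.14, 3.14, 3.14].

### API

Orientations are given as a unit quaternion [x, y, z, w].
In Python, from workcell import arm, viewer, ticket gives the robot as it stands. The module is installed in compiled form; this text tells all that it offers.
- The arm moves only by the tool jog_arm, never from a script. Its argument "commands" is a list of rows, each a list of 7 numbers: the shift along the tool's x, y, z each as a share of 50 cm, from -1 to 1, then the turn, a rotation vector about the tool's x, y, z each as a share of 360 degrees, from -1 to 1, then the opening, from 0 (shut) to 1 (fully open). A call has 1 to 10 rows; each row shifts and turns the commanded pose from where the row before left it, along the tool's axes as they then stand; what a row does not reach is not made up. A row lasts 1/12 s, in which the tool goes at most 41.7 mm and 7.16 degrees, less where a joint would pass 70% of its speed; a pose out of reach is approached as far as the arm can. A call with a number of a shift or a turn outside -1 to 1 is refused whole. A call with a gripper value outside its range is refused whole. The fingers move at their own pace and stop on an object; "grip_force" is the grip in N (left out, the last holds). Time passes only in rows, so rows that do not move let the fingers close. It gives the time, the measured TCP pose, the force, the opening and the grip force at its end, in the units of the state.
- arm.get_obs(): the state, without advancing time (a new reading comes with each control period).
- viewer.capture(name): name is "side" or "top" or "wrist"; returns the picture (480x640x3 uint8, blue, green, red); there is no depth.
- viewer.calibration(name): a dict with "mtx" (3x3 intrinsics, pixels), "world_to_cam" (4x4, takes a point from world to camera coordinates); the wrist camera has in their place "tool_from_camera" (4x4, takes a point from camera to tool coordinates, whose origin is the TCP and whose axes are the flange's). Camera axes: x right, y up, looking along -z (the intrinsics and any distortion apply to the point x, -y, -z); pixel columns grow to the right and rows downward; lengths in m; the calibration is good to about 2 mm. A picture is of the moment at which its call begins: read the wrist's pose just before it. calibration takes no time and is no camera call.
- ticket.sign_off(): hands the job in; it is judged then, once.
The state is a dict: "t": time; "q": joint angles; "joint_vel": joint speeds; "joint_efforts": joint torques, N m; "ee_pos": TCP position; "eef_rot": TCP orientation; "contact_force": force on the tool from outside, world axes, zero at the start; "torque": the same for the moment, N m; "finger_gap": finger opening in m; "finger_force": force on a finger pad.
Only numpy, scipy, OpenCV 4.12 (cv2) and the standard library are available. Lean on these libraries where they do the work, as an engineer would, in place of code of your own. Each camera call takes 0.05 s, during which the arm holds its last target. There are 200 camera calls.

## Working session

There is one attempt and no reset: what is moved stays moved. The work goes in short steps, Python scripts to look and compute and a tool call to move; the robot and the scene stay as the last step left them, time stands still between calls to the robot, and variables do not carry over. Pictures are saved under pics/ and viewed, at most 10 in all, crops included, and the job is handed in when it is done.

Besides the shell and the picture viewer there is one more tool, called after "Request:" by a JSON object that holds its "fn" and its "kwargs", one argument or row to a line. jog_arm: Moves the arm, as the interface text tells. Shift numbers are shares of 50 cm and turn numbers shares of 360 degrees, none past 1 either way. Its arguments: {"type":"object","properties":{"commands":{"type":"array","items":{"type":"array","items":{"type":"number","minimum":-1,"maximum":1}}},"grip_force":{"type":"number"}},"required":["commands"]}

```bash
mkdir -p pics; cat > h.py <<'E'
from workcell import arm, viewer, ticket
import numpy as np, cv2
def ray(c,u,v,z):
    K=np.array(c['mtx']);T=np.linalg.inv(np.array(c['world_to_cam']))
    d=np.linalg.inv(K)@[u,v,1]; d=T[:3,:3]@[d[0],-d[1],-d[2]]; o=T[:3,3]
    return o+d*(z-o[2])/d[2]
def proj(c,p):
    q=np.array(c['world_to_cam'])@np.append(p,1); x=np.array(c['mtx'])@[q[0],-q[1],-q[2]]
    return x[:2]/x[2]
E
python3 - <<'E'
from h import *
o=arm.get_obs(); print(o)
for n in ('top','side'):
    cv2.imwrite(f'pics/{n}0.png',viewer.capture(n)); print(viewer.calibration(n))
E
```

```text
{'t': 0.0, 'q': array([ 1.2583969 ,  0.33287303, -0.06464177,  1.46099769,  0.02158315,
        1.34988673, -0.08850929]), 'joint_vel': array([-0.00034652, -0.00035044,  0.00076542,  0.00151891,  0.00018151,
        0.0010532 ,  0.00059232]), 'joint_efforts': array([-2.53676335e-04, -6.25441718e+01,  4.91785922e-02, -3.91598117e+01,
        1.61671860e-02,  9.90111614e-03, -5.19676291e-05]), 'ee_pos': array([ 0.17843357, -0.59851549,  0.19198818]), 'eef_rot': array([ 9.89523435e-01,  1.44370463e-01, -1.41889189e-04, -7.21377086e-04]), 'contact_force': array([-0.37135558,  0.03812237,  0.56148965]), 'torque': array([ 0.01527604, -0.02760463, -0.00490223]), 'finger_force': 0.0, 'finger_gap': 0.0852979912688468}
{'mtx': array([[482.66431046,   0.        , 323.88553742],
       [  0.        , 482.66431046, 234.41474924],
       [  0.        ,   0.        ,   1.        ]]), 'world_to_cam': array([[-0.01704757, -0.99981363, -0.00905983, -0.04240636],
       [ 0.98618495, -0.01830702,  0.16463321, -0.52724698],
       [-0.16476839, -0.00612807,  0.98631325, -1.10704265],
       [ 0.        ,  0.        ,  0.        ,  1.        ]])}
{'mtx': array([[484.85248506,   0.        , 308.54871454],
       [  0.        , 484.85248506, 240.9755509 ],
       [  0.        ,   0.        ,   1.        ]]), 'world_to_cam': array([[ 0.97819795, -0.2076182 ,  0.00484384, -0.5122334 ],
       [ 0.15092599,  0.72672608,  0.67014219, -0.06926894],
       [-0.14265386, -0.65480065,  0.74221694, -1.36691427],
       [ 0.        ,  0.        ,  0.        ,  1.        ]])}
```

View pics/top0.png

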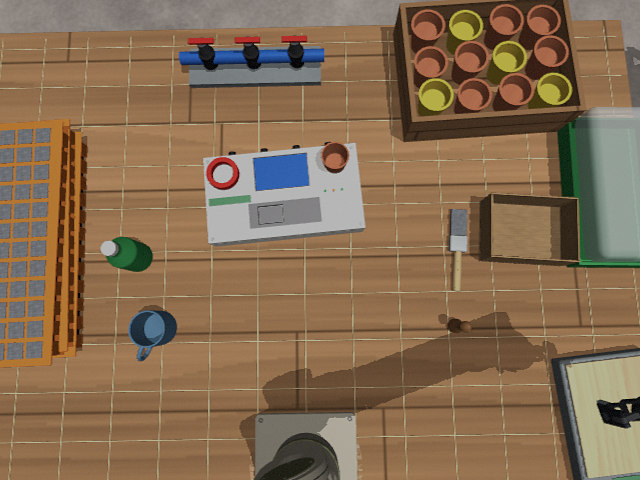

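View pics/side0.png

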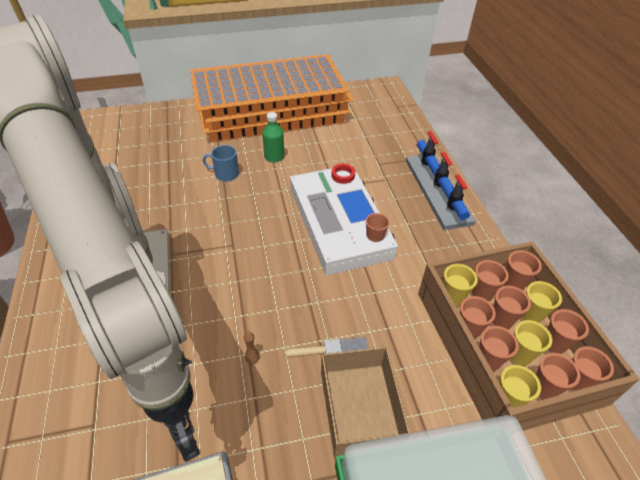

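The top view shows the white case around (285,192), the strip around (285,213) and a faint rectangular outline near (271,214). The tape is at (223,172), the pot at (335,157) and the dibber at (458,325). Next I'll measure the case pose.

```bash
python3 - <<'E'
from h import *
im=cv2.imread('pics/top0.png'); c=viewer.calibration('top')
h=cv2.cvtColor(im,cv2.COLOR_BGR2HSV)
roi=np.zeros(im.shape[:2],np.uint8); roi[140:250,195:370]=255
def rect(m,z,n):
    m=cv2.bitwise_and(m,roi); m=cv2.morphologyEx(m,cv2.MORPH_CLOSE,np.ones((3,3)))
    k=max(cv2.findContours(m,0,2)[0],key=cv2.contourArea)
    P=np.array([ray(c,*p,z)[:2] for p in k[:,0].astype(float)],np.float32)
    r=cv2.minAreaRect(P*1000); print(n,np.round(r[0],1),np.round(r[1],1),r[2], cv2.contourArea(k))
rect(cv2.inRange(h,(100,150,60),(125,255,255)),.06,'door')
rect(cv2.inRange(h,(0,0,90),(180,40,165)),.06,'strip')
rect(cv2.inRange(h,(0,0,80),(180,50,255)),.06,'case')
print(h[214,250:325].tolist()[::6], h[214,240])
cv2.imwrite('pics/c1.png',cv2.resize(im[185:245,200:370],None,fx=4.7,fy=4.7,interpolation=2))
w=viewer.calibration('wrist');print(w)
E
```

```text
door [678.7  49.3] [ 78.9 126.2] 4.802607536315918 1577.5
strip [580.2  42.7] [ 64.6 174. ] 4.677995681762695 1720.0
case [624.2  46.7] [219.7 388.3] 4.808631896972656 12994.5
[[140, 6, 127], [135, 4, 129], [0, 0, 127], [120, 2, 127], [150, 4, 129], [60, 2, 129], [0, 2, 128], [120, 2, 131], [0, 2, 131], [130, 6, 133], [135, 4, 131], [150, 2, 131], [0, 0, 183]] [120   1 183]
{'mtx': array([[432.2139872 ,   0.        , 318.63388563],
       [  0.        , 432.2139872 , 240.09382127],
       [  0.        ,   0.        ,   1.        ]]), 'tool_from_camera': array([[-8.50643491e-04,  9.50690215e-01,  3.10140923e-01,
         7.81510615e-02],
       [ 9.99999012e-01,  4.61481500e-04,  1.32815979e-03,
        -5.47501441e-05],
       [ 1.11954422e-03,  3.10141746e-01, -9.50689667e-01,
        -1.80576965e-01],
       [ 0.00000000e+00,  0.00000000e+00,  0.00000000e+00,
         1.00000000e+00]])}
```

View pics/c1.png

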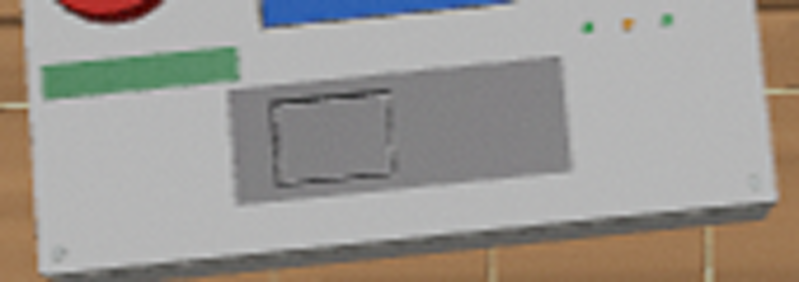

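The outline measures about 41 x 57 mm and is centred at about (270.6,214.4) in the top picture, which matches the catch. I'll work out where it is, and still confirm it by touch.

```bash
python3 - <<'E'
from h import *
c=viewer.calibration('top')
P=ray(c,200+331/4.7-.4,185+138/4.7-.4,.058);print(P)
for n,u,v,z in (('tape',223,172,.084),('pot',335,155,.118),('dib',459,325,.1)): print(n,ray(c,u,v,z))
y=np.radians(4.75);R=np.array([[np.cos(y),np.sin(y)],[-np.sin(y),np.cos(y)]])
print('case frame rel strip', R@(P[:2]-[.5802,.0427]))
E
```

```text
[0.57554868 0.07505416 0.058     ]
tape [0.67298857 0.18288021 0.084     ]
pot [ 0.69781399 -0.08083492  0.118     ]
dib [ 0.31030512 -0.34467714  0.1       ]
case frame rel strip [-0.00195615  0.03262821]
```

Request:
{"fn": "jog_arm", "kwargs": {
  "commands": [
    [0,0,-0.08,0,0,0.0165,0],
    [0,0,-0.08,0,0,0.0165,0],
    [0,0,-0.04,0,0,0,0],
    [0,0,0,0,0,0,0]
  ],
  "grip_force": 40
}}

```text
t: 0.43
ee_pos: [0.1792, -0.6006, 0.2984]
eef_rot: [0.999, 0.041, 0.001, 0.004]
contact_force: [-0.2, -1.0, 0.7]
finger_gap: 0.0391
finger_force: 0.0
```

Request:
{"fn": "jog_arm", "kwargs": {
  "commands": [
    [0.041,-0.058,0,0,0,0,0],
    [0.041,-0.058,0,0,0,0,0],
    [0.041,-0.058,0,0,0,0,0],
    [0.041,-0.058,0,0,0,0,0],
    [0.041,-0.058,0,0,0,0,0],
    [0.041,-0.058,0,0,0,0,0],
    [0.041,-0.058,0,0,0,0,0],
    [0.041,-0.058,0,0,0,0,0],
    [0.041,-0.058,0,0,0,0,0],
    [0.041,-0.058,0,0,0,0,0]
  ]
}}

```text
t: 1.27
ee_pos: [0.3593, -0.2913, 0.2923]
eef_rot: [0.999, 0.041, -0.0, -0.0]
contact_force: [1.0, -1.3, 1.0]
finger_gap: 0.0
finger_force: 0.0
```

Request:
{"fn": "jog_arm", "kwargs": {
  "commands": [
    [0.041,-0.058,0,0,0,0,0],
    [0.041,-0.058,0,0,0,0,0],
    [0.041,-0.058,0,0,0,0,0],
    [0.041,-0.058,0,0,0,0,0],
    [0.041,-0.058,0,0,0,0,0],
    [0.041,-0.058,0,0,0,0,0],
    [0.041,-0.058,0,0,0,0,0],
    [0.041,-0.058,0,0,0,0,0],
    [0,0,0,0,0,0,0]
  ]
}}

```text
t: 2.02
ee_pos: [0.505, -0.0411, 0.2921]
eef_rot: [0.999, 0.046, 0.0, -0.001]
contact_force: [0.6, 0.9, -0.0]
finger_gap: -0.0
finger_force: 0.0
```

```bash
cat >> h.py <<'E'
from scipy.spatial.transform import Rotation
def wcal():
    o=arm.get_obs();w=viewer.calibration('wrist');T=np.eye(4)
    T[:3,:3]=Rotation.from_quat(o['eef_rot']).as_matrix();T[:3,3]=o['ee_pos']
    return dict(mtx=w['mtx'],world_to_cam=np.linalg.inv(T@w['tool_from_camera']))
E
python3 - <<'E'
from h import *
import pickle
c=wcal();im=viewer.capture('wrist');cv2.imwrite('pics/w1.png',im);pickle.dump(c,open('w1.pkl','wb'))
for p in ([.5802,.0427,.06],[.5775,.075,.058]):print(proj(c,p))
E
```

```text
[235.12961234  94.04321059]
[199.93660918  93.79953392]
```

View pics/w1.png

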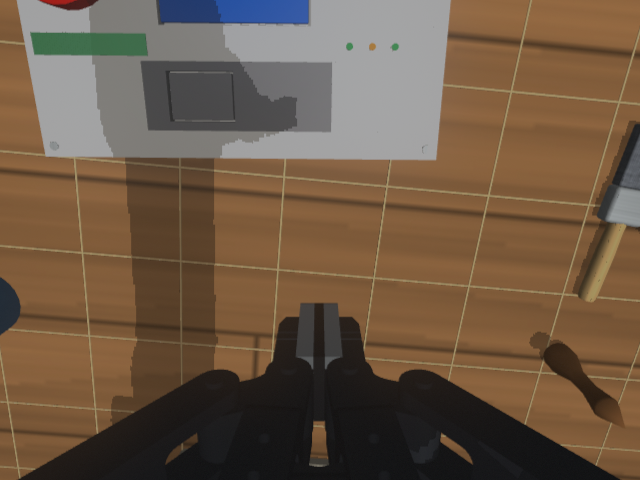

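The wrist view shows the outline centred at (201.5,96.5), against (200,94) predicted from the top view, so the two agree to within 2–3 mm. I'll move above it.

Request:
{"fn": "jog_arm", "kwargs": {
  "commands": [
    [0.04,-0.054,0,0,0,0,0],
    [0.04,-0.054,0.02,0,0,0,0],
    [0.04,-0.054,0.04,0,0,0,0],
    [0.04,-0.054,0.06,0,0,0,0],
    [0,0,0.06,0,0,0,0],
    [0,0,0.06,0,0,0,0],
    [0,0,0,0,0,0,0],
    [0,0,0,0,0,0,0]
  ]
}}

```text
t: 2.73
ee_pos: [0.5719, 0.0625, 0.1741]
eef_rot: [0.999, 0.041, -0.002, 0.0]
contact_force: [0.9, 0.1, 0.9]
finger_gap: 0.0002
finger_force: 0.0
```

Request:
{"fn": "jog_arm", "kwargs": {
  "commands": [
    [0.01,-0.023,0.06,0,0,0,0],
    [0,0,0.06,0,0,0,0],
    [0,0,0.05,0,0,0,0],
    [0,0,0.03,0,0,0,0],
    [0,0,0,0,0,0,0],
    [0,0,0,0,0,0,0],
    [0,0,0,0,0,0,0]
  ]
}}

```text
t: 3.32
ee_pos: [0.5786, 0.0754, 0.0777]
eef_rot: [0.999, 0.041, 0.002, 0.0]
contact_force: [-0.4, 0.9, 0.0]
finger_gap: 0.0
finger_force: 0.0
```

```bash
python3 - <<'E'
from h import *
o=arm.get_obs();print(o['ee_pos'],o['contact_force'])
E
```

```text
[0.57855409 0.07540652 0.07773429] [-0.4323509   0.85958601  0.0376414 ]
```

Request:
{"fn": "jog_arm", "kwargs": {
  "commands": [
    [-0.004,0.002,0.01,0,0,0,0],
    [0,0,0.01,0,0,0,0],
    [0,0,0.008,0,0,0,0],
    [0,0,0,0,0,0,0],
    [0,0,0,0,0,0,0],
    [0,0,0,0,0,0,0]
  ]
}}

```text
t: 3.82
ee_pos: [0.5751, 0.0745, 0.0612]
eef_rot: [0.999, 0.041, 0.0, 0.0]
contact_force: [-0.3, 0.1, 0.3]
finger_gap: 0.0002
finger_force: 0.0
```

Request:
{"fn": "jog_arm", "kwargs": {
  "commands": [
    [0,0,0.004,0,0,0,0],
    [0,0,0,0,0,0,0],
    [0,0,0,0,0,0,0]
  ]
}}

```text
t: 4.07
ee_pos: [0.575, 0.0744, 0.059]
eef_rot: [0.999, 0.041, -0.0, 0.0]
contact_force: [-0.6, -0.6, -0.1]
finger_gap: -0.0
finger_force: 0.0
```

Request:
{"fn": "jog_arm", "kwargs": {
  "commands": [
    [0,0,0.004,0,0,0,0],
    [0,0,0,0,0,0,0],
    [0,0,0,0,0,0,0]
  ]
}}

```text
t: 4.32
ee_pos: [0.5749, 0.0744, 0.0569]
eef_rot: [0.999, 0.041, -0.0, 0.0]
contact_force: [-0.4, -0.4, 0.0]
finger_gap: -0.0001
finger_force: 0.0
```

Request:
{"fn": "jog_arm", "kwargs": {
  "commands": [
    [0,0,0.003,0,0,0,0],
    [0,0,0,0,0,0,0],
    [0,0,0,0,0,0,0]
  ]
}}

```text
t: 4.57
ee_pos: [0.5749, 0.0744, 0.0554]
eef_rot: [0.999, 0.041, -0.0, 0.0]
contact_force: [-0.5, 0.1, -0.4]
finger_gap: 0.0001
finger_force: 0.0
```

Request:
{"fn": "jog_arm", "kwargs": {
  "commands": [
    [0,0,0.003,0,0,0,0],
    [0,0,0,0,0,0,0],
    [0,0,0,0,0,0,0]
  ]
}}

```text
t: 4.82
ee_pos: [0.575, 0.0744, 0.054]
eef_rot: [0.999, 0.041, -0.0, 0.0]
contact_force: [-0.1, -0.1, -0.1]
finger_gap: -0.0001
finger_force: 0.0
```

Request:
{"fn": "jog_arm", "kwargs": {
  "commands": [
    [0,0,0.003,0,0,0,0],
    [0,0,0,0,0,0,0],
    [0,0,0,0,0,0,0]
  ]
}}

```text
t: 5.07
ee_pos: [0.575, 0.0744, 0.0525]
eef_rot: [0.999, 0.041, -0.0, 0.0]
contact_force: [0.2, 0.2, -0.0]
finger_gap: 0.0002
finger_force: 0.0
```

Request:
{"fn": "jog_arm", "kwargs": {
  "commands": [
    [0,0,0.002,0,0,0,0],
    [0,0,0,0,0,0,0],
    [0,0,0,0,0,0,0]
  ]
}}

```text
t: 5.32
ee_pos: [0.5749, 0.0745, 0.0515]
eef_rot: [0.999, 0.041, -0.0, 0.0]
contact_force: [0.2, -0.1, -0.5]
finger_gap: 0.0
finger_force: 0.0
```

```bash
python3 - <<'E'
from h import *
c=wcal();im=viewer.capture('wrist');cv2.imwrite('pics/w2.png',im);print(arm.get_obs()['contact_force'])
E
```

```text
[ 0.06177017 -0.54021083 -0.24573806]
```

View pics/w2.png

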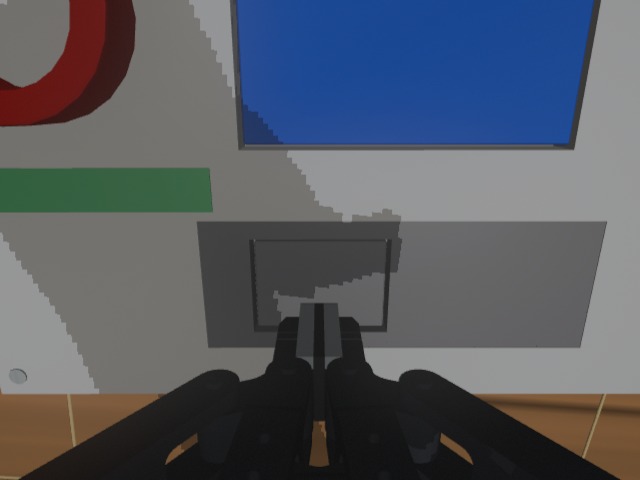

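The door is still shut at (410,145). The plate outline spans (252–390, 240–330) and the tips at (319,303) are over it with no force yet, so I'll keep feeling downward in small steps.

Request:
{"fn": "jog_arm", "kwargs": {
  "commands": [
    [0,0,0.003,0,0,0,0],
    [0,0,0.003,0,0,0,0],
    [0,0,0,0,0,0,0],
    [0,0,0,0,0,0,0]
  ]
}}

```text
t: 5.7
ee_pos: [0.5749, 0.0744, 0.0484]
eef_rot: [0.999, 0.041, -0.0, 0.0]
contact_force: [0.5, -0.6, -0.2]
finger_gap: -0.0005
finger_force: 0.0
```

```bash
python3 - <<'E'
from h import *
im=viewer.capture('side');cv2.imwrite('pics/s2.png',cv2.resize(im[140:280,260:420],None,fx=4.2,fy=4.2,interpolation=2))
E
```

```text
(no output)
```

View pics/s2.png

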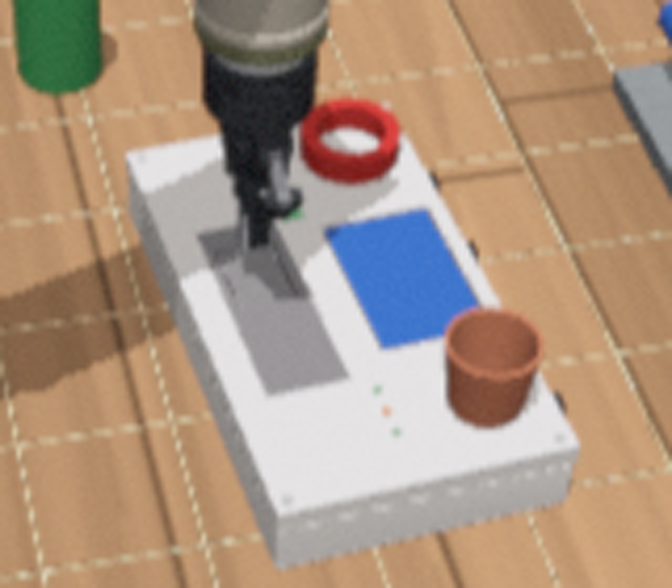

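The side view shows the tip's lower end at crop (258,250), over the strip, with the door still shut. I'll compare that with the projected TCP.

```bash
python3 - <<'E'
from h import *
c=viewer.calibration('side')
for z in (.048,.058,.068,.078,.088):print(z,(proj(c,[.5749,.0744,z])-[260,140])*4.2)
print((proj(c,[.5755,.0745,.058])-[260,140])*4.2)
E
```

```text
0.048 [252.54082167 279.611149  ]
0.058 [252.85680337 269.49214701]
0.068 [253.17602624 259.26934959]
0.078 [253.49854041 248.94115147]
0.088 [253.82439705 238.50591413]
[253.64423698 269.27971252]
```

Request:
{"fn": "jog_arm", "kwargs": {
  "commands": [
    [0,0,0.003,0,0,0,0],
    [0,0,0.003,0,0,0,0],
    [0,0,0,0,0,0,0],
    [0,0,0,0,0,0,0]
  ]
}}

```text
t: 6.08
ee_pos: [0.5749, 0.0744, 0.0454]
eef_rot: [0.999, 0.041, -0.0, 0.0]
contact_force: [-0.3, -0.3, 0.9]
finger_gap: -0.0001
finger_force: 0.0
```

The image puts the actual tip about 25 mm above the reported TCP, so I expect contact at a reported z of about 0.03. I'll keep feeling downward in small steps.

Request:
{"fn": "jog_arm", "kwargs": {
  "commands": [
    [0,0,0.004,0,0,0,0],
    [0,0,0.004,0,0,0,0],
    [0,0,0,0,0,0,0],
    [0,0,0,0,0,0,0]
  ]
}}

```text
t: 6.42
ee_pos: [0.5749, 0.0744, 0.0414]
eef_rot: [0.999, 0.041, -0.0, 0.0]
contact_force: [0.3, 0.5, -0.3]
finger_gap: -0.0
finger_force: 0.0
```

Request:
{"fn": "jog_arm", "kwargs": {
  "commands": [
    [0,0,0.003,0,0,0,0],
    [0,0,0.003,0,0,0,0],
    [0,0,0,0,0,0,0],
    [0,0,0,0,0,0,0]
  ]
}}

```text
t: 6.75
ee_pos: [0.575, 0.0744, 0.0384]
eef_rot: [0.999, 0.041, -0.0, 0.0]
contact_force: [-0.1, -0.0, 0.9]
finger_gap: -0.0
finger_force: 0.0
```

Request:
{"fn": "jog_arm", "kwargs": {
  "commands": [
    [0,0,0.004,0,0,0,0],
    [0,0,0,0,0,0,0],
    [0,0,0,0,0,0,0]
  ]
}}

```text
t: 7.0
ee_pos: [0.5749, 0.0744, 0.0364]
eef_rot: [0.999, 0.041, -0.0, 0.0]
contact_force: [0.1, -0.4, -0.5]
finger_gap: -0.0003
finger_force: 0.0
```

Request:
{"fn": "jog_arm", "kwargs": {
  "commands": [
    [0,0,0.004,0,0,0,0],
    [0,0,0,0,0,0,0],
    [0,0,0,0,0,0,0]
  ]
}}

```text
t: 7.25
ee_pos: [0.5749, 0.0744, 0.0344]
eef_rot: [0.999, 0.041, -0.0, 0.0]
contact_force: [0.7, -1.4, 0.1]
finger_gap: -0.0002
finger_force: 0.0
```

Request:
{"fn": "jog_arm", "kwargs": {
  "commands": [
    [0,0,0.003,0,0,0,0],
    [0,0,0,0,0,0,0],
    [0,0,0,0,0,0,0]
  ]
}}

```text
t: 7.5
ee_pos: [0.575, 0.0744, 0.0329]
eef_rot: [0.999, 0.041, -0.0, 0.0]
contact_force: [-0.5, 0.3, 0.8]
finger_gap: 0.0002
finger_force: 0.0
```

Request:
{"fn": "jog_arm", "kwargs": {
  "commands": [
    [0,0,0.003,0,0,0,0],
    [0,0,0,0,0,0,0],
    [0,0,0,0,0,0,0]
  ]
}}

```text
t: 7.75
ee_pos: [0.5749, 0.0744, 0.0315]
eef_rot: [0.999, 0.041, -0.0, 0.0]
contact_force: [0.3, -0.1, -0.2]
finger_gap: 0.0003
finger_force: 0.0
```

Request:
{"fn": "jog_arm", "kwargs": {
  "commands": [
    [0,0,0.003,0,0,0,0],
    [0,0,0,0,0,0,0],
    [0,0,0,0,0,0,0]
  ]
}}

```text
t: 8.0
ee_pos: [0.575, 0.0744, 0.03]
eef_rot: [0.999, 0.041, -0.0, 0.0]
contact_force: [-0.4, 0.5, 0.3]
finger_gap: -0.0
finger_force: 0.0
```

Request:
{"fn": "jog_arm", "kwargs": {
  "commands": [
    [0,0,0.003,0,0,0,0],
    [0,0,0,0,0,0,0],
    [0,0,0,0,0,0,0]
  ]
}}

```text
t: 8.25
ee_pos: [0.5749, 0.0744, 0.0285]
eef_rot: [0.999, 0.041, -0.0, 0.0]
contact_force: [0.4, 0.8, 0.4]
finger_gap: 0.0001
finger_force: 0.0
```

Request:
{"fn": "jog_arm", "kwargs": {
  "commands": [
    [0,0,0.003,0,0,0,0],
    [0,0,0,0,0,0,0],
    [0,0,0,0,0,0,0]
  ]
}}

```text
t: 8.5
ee_pos: [0.5749, 0.0744, 0.0269]
eef_rot: [0.999, 0.041, -0.0, 0.0]
contact_force: [0.6, -0.5, 0.2]
finger_gap: 0.0002
finger_force: 0.0
```

```bash
python3 - <<'E'
from h import *
im=viewer.capture('side');w=viewer.capture('wrist')
a=cv2.resize(im[150:230,280:380],(500,400),interpolation=2);b=cv2.resize(w[100:380,180:430],(300,400))
cv2.imwrite('pics/s3.png',np.hstack([a,b]))
E
```

```text
(no output)
```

View pics/s3.png

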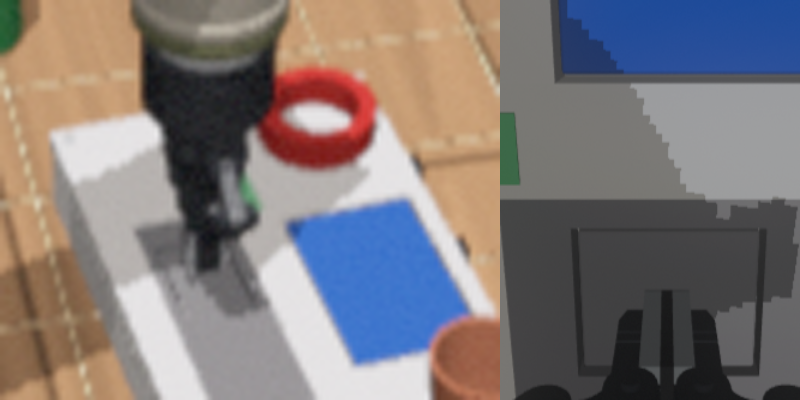

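The tip is centred across the plate in both views, at wrist crop (667,290) and side crop (207,270). It's nearly in contact, so I'll go on in 1–2 mm steps.

Request:
{"fn": "jog_arm", "kwargs": {
  "commands": [
    [0,0,0.003,0,0,0,0],
    [0,0,0,0,0,0,0],
    [0,0,0,0,0,0,0]
  ]
}}

```text
t: 8.85
ee_pos: [0.5749, 0.0744, 0.0254]
eef_rot: [0.999, 0.041, -0.0, 0.0]
contact_force: [0.2, 0.0, -0.3]
finger_gap: 0.0002
finger_force: 0.0
```

Request:
{"fn": "jog_arm", "kwargs": {
  "commands": [
    [0,0,0.003,0,0,0,0],
    [0,0,0,0,0,0,0],
    [0,0,0,0,0,0,0]
  ]
}}

```text
t: 9.1
ee_pos: [0.5749, 0.0744, 0.0239]
eef_rot: [0.999, 0.041, -0.0, 0.0]
contact_force: [-0.1, 0.4, 0.9]
finger_gap: -0.0002
finger_force: 0.0
```

Request:
{"fn": "jog_arm", "kwargs": {
  "commands": [
    [0,0,0.003,0,0,0,0],
    [0,0,0,0,0,0,0],
    [0,0,0,0,0,0,0]
  ]
}}

```text
t: 9.35
ee_pos: [0.575, 0.0744, 0.0225]
eef_rot: [0.999, 0.041, -0.0, 0.0]
contact_force: [-0.2, -0.3, -0.7]
finger_gap: 0.0002
finger_force: 0.0
```

Request:
{"fn": "jog_arm", "kwargs": {
  "commands": [
    [0,0,0.003,0,0,0,0],
    [0,0,0,0,0,0,0],
    [0,0,0,0,0,0,0]
  ]
}}

```text
t: 9.6
ee_pos: [0.575, 0.0744, 0.021]
eef_rot: [0.999, 0.041, -0.0, 0.0]
contact_force: [0.3, -0.2, -0.2]
finger_gap: -0.0
finger_force: 0.0
```

Request:
{"fn": "jog_arm", "kwargs": {
  "commands": [
    [0,0,0.003,0,0,0,0],
    [0,0,0,0,0,0,0],
    [0,0,0,0,0,0,0]
  ]
}}

```text
t: 9.85
ee_pos: [0.5749, 0.0744, 0.0195]
eef_rot: [0.999, 0.041, -0.0, 0.0]
contact_force: [0.0, 0.9, -0.5]
finger_gap: 0.0
finger_force: 0.0
```

Request:
{"fn": "jog_arm", "kwargs": {
  "commands": [
    [0,0,0.003,0,0,0,0],
    [0,0,0,0,0,0,0],
    [0,0,0,0,0,0,0]
  ]
}}

```text
t: 10.1
ee_pos: [0.575, 0.0744, 0.018]
eef_rot: [0.999, 0.041, -0.0, 0.0]
contact_force: [0.3, 0.5, -0.3]
finger_gap: -0.0003
finger_force: 0.0
```

Request:
{"fn": "jog_arm", "kwargs": {
  "commands": [
    [0,0,0.003,0,0,0,0],
    [0,0,0,0,0,0,0],
    [0,0,0,0,0,0,0]
  ]
}}

```text
t: 10.35
ee_pos: [0.5749, 0.0744, 0.0164]
eef_rot: [0.999, 0.041, -0.0, 0.0]
contact_force: [-0.1, -0.5, -0.3]
finger_gap: 0.0001
finger_force: 0.0
```

Request:
{"fn": "jog_arm", "kwargs": {
  "commands": [
    [0,0,0.003,0,0,0,0],
    [0,0,0,0,0,0,0],
    [0,0,0,0,0,0,0]
  ]
}}

```text
t: 10.6
ee_pos: [0.575, 0.0744, 0.0149]
eef_rot: [0.999, 0.041, -0.0, 0.0]
contact_force: [-0.8, 0.4, 0.2]
finger_gap: -0.0003
finger_force: 0.0
```

```bash
python3 - <<'E'
from h import *
im=viewer.capture('side');w=viewer.capture('wrist')
a=cv2.resize(im[150:230,280:380],(500,400),interpolation=2);b=cv2.resize(w[100:380,180:430],(300,400))
cv2.imwrite('pics/s4.png',np.hstack([a,b]))
E
```

```text
(no output)
```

View pics/s4.png

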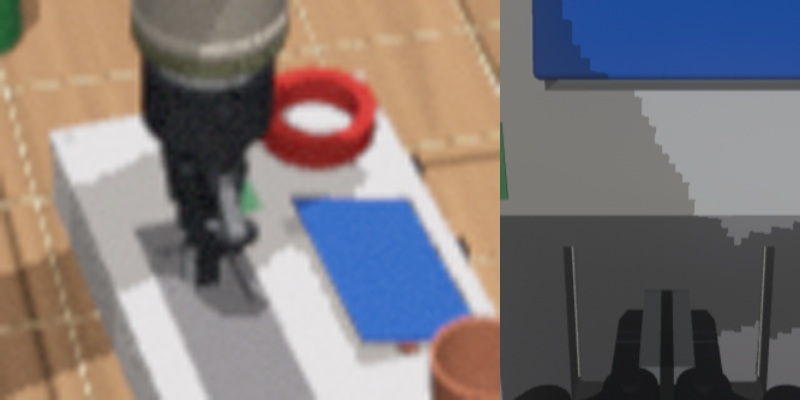

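The door has begun to lift: its lower corner in the side crop moved from (352,362) to (365,342), roughly two thirds of its travel. The force reading barely shows this, so I'll take sub-millimetre steps and watch how far the tool lags its command.

Request:
{"fn": "jog_arm", "kwargs": {
  "commands": [
    [0,0,0.002,0,0,0,0],
    [0,0,0,0,0,0,0],
    [0,0,0,0,0,0,0]
  ]
}}

```text
t: 10.95
ee_pos: [0.575, 0.0744, 0.014]
eef_rot: [0.999, 0.041, 0.0, 0.0]
contact_force: [0.1, -0.2, -0.8]
finger_gap: 0.0001
finger_force: 0.1
```

```bash
cat > m.py <<'E'
from h import *
c=viewer.calibration('side');im=viewer.capture('side');o=arm.get_obs()
h=cv2.cvtColor(im,cv2.COLOR_BGR2HSV);m=cv2.inRange(h,(100,150,60),(125,255,255));r=m*0;r[180:232,330:382]=1
k=max(cv2.findContours(m*r,0,2)[0],key=cv2.contourArea)[:,0]
i=k[np.argmax(k[:,1]-.5*k[:,0])];print('px corner',i, 'top-left',k[np.argmin(k@[1,1])])
y=np.radians(4.75);ex=np.array([np.cos(y),np.sin(y)]);ey=np.array([-np.sin(y),np.cos(y)])
for hh in (0,9,18,22,27):
    a=np.arcsin(hh/80.);b=np.array([.578,.0427])+ex*(.141-.08*np.cos(a))
    print(hh,[np.round(proj(c,np.append(b+s*.064*ey,.06+hh/1000)),1) for s in(-1,1)])
print(o['ee_pos'],o['contact_force'],o['joint_efforts'][[1,3]])
E
python3 m.py
```

```text
px corner [353 216] top-left [340 189]
0 [array([350.5, 221.5]), array([336.1, 192.8])]
9 [array([350.9, 219.2]), array([336.4, 190.6])]
18 [array([351.6, 216.9]), array([337.1, 188.3])]
22 [array([352. , 215.9]), array([337.5, 187.2])]
27 [array([352.7, 214.5]), array([338. , 185.9])]
[0.57499102 0.07443004 0.01398428] [-0.04649925  0.18350469  0.073007  ] [-59.15030837 -32.35772967]
```

Request:
{"fn": "jog_arm", "kwargs": {
  "commands": [
    [0,0,0.002,0,0,0,0],
    [0,0,0,0,0,0,0],
    [0,0,0,0,0,0,0]
  ]
}}

```text
t: 11.25
ee_pos: [0.5751, 0.0744, 0.0133]
eef_rot: [0.999, 0.041, 0.0, 0.0]
contact_force: [-1.6, -1.3, 4.5]
finger_gap: -0.0003
finger_force: 2.3
```

```bash
python3 m.py | sed -n '1p;$p'
```

```text
px corner [354 215] top-left [340 189]
[0.57504547 0.07443254 0.01326216] [-0.88329292 -0.49556246  4.31577332] [-56.96010232 -31.64979458]
```

Request:
{"fn": "jog_arm", "kwargs": {
  "commands": [
    [0,0,0.001,0,0,0,0],
    [0,0,0,0,0,0,0],
    [0,0,0,0,0,0,0]
  ]
}}

```text
t: 11.55
ee_pos: [0.5751, 0.0744, 0.0132]
eef_rot: [0.999, 0.041, 0.0, 0.0]
contact_force: [-3.6, -0.8, 9.9]
finger_gap: -0.0002
finger_force: 5.0
```

```bash
python3 m.py | sed -n '1p;$p'
```

```text
px corner [354 215] top-left [340 189]
[0.57509451 0.07444295 0.01321325] [-4.25993862 -1.47804098  9.67751996] [-54.76665974 -31.04037523]
```

The force has risen to 10 N with no further travel, so this is the hard stop. I'll hold briefly with a little more push, then lift straight off.

Request:
{"fn": "jog_arm", "kwargs": {
  "commands": [
    [0,0,0.001,0,0,0,0],
    [0,0,0,0,0,0,0],
    [0,0,0,0,0,0,0],
    [0,0,0,0,0,0,0]
  ]
}}

```text
t: 11.93
ee_pos: [0.5752, 0.0745, 0.0132]
eef_rot: [0.999, 0.041, 0.0, 0.0]
contact_force: [-6.6, -2.8, 15.2]
finger_gap: -0.0002
finger_force: 7.5
```

Request:
{"fn": "jog_arm", "kwargs": {
  "commands": [
    [0,0,-0.01,0,0,0,0],
    [0,0,-0.03,0,0,0,0],
    [0,0,-0.06,0,0,0,0],
    [0,0,-0.06,0,0,0,0],
    [0,0,-0.06,0,0,0,0],
    [0,0,-0.06,0,0,0,0],
    [0,0,-0.06,0,0,0,0],
    [-0.02,0,-0.06,0,0,0,0],
    [0,0,0,0,0,0,0],
    [0,0,0,0,0,0,0]
  ]
}}

```text
t: 12.77
ee_pos: [0.5658, 0.0739, 0.2137]
eef_rot: [0.999, 0.041, 0.002, 0.0]
contact_force: [-0.5, -0.2, -0.8]
finger_gap: -0.0001
finger_force: 0.0
```

```bash
python3 m.py | sed -n '1p;$p'; python3 - <<'E'
from h import *
cv2.imwrite('pics/w5.png',viewer.capture('wrist'))
E
```

```text
px corner [354 215] top-left [340 189]
[0.56514856 0.07350134 0.21205288] [ 0.72736296  0.14036559 -1.02518291] [-52.85562158 -40.39811969]
```

View pics/w5.png

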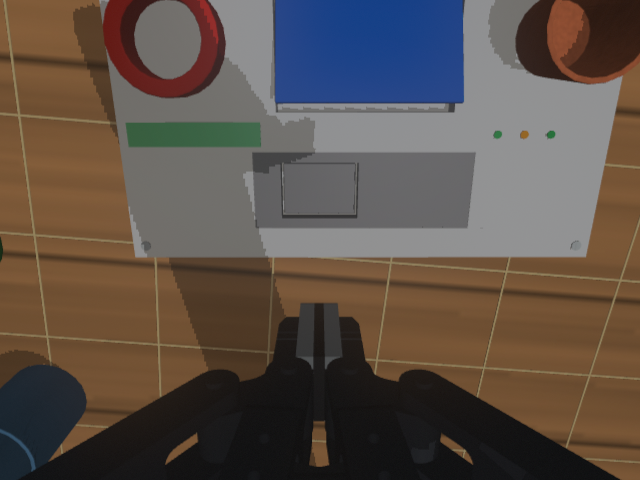

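The door stands ajar, with its near edge at row 102 from (276,102) to (463,102). The plate at (319,190) is sunk, and the tape and pot are in place. I'll check the door angle from the known edge length.

```bash
python3 - <<'E'
from h import *
c=wcal();im=viewer.capture('wrist');h=cv2.cvtColor(im,cv2.COLOR_BGR2HSV)
m=cv2.inRange(h,(100,150,60),(125,255,255));m[:,:200]=0
r=[(np.where(m[v])[0].min(),np.where(m[v])[0].max()) for v in (92,96,100)];print(r,np.where(m[:,370])[0].max())
a,b=r[-1]
for z in (.06,.07,.075,.08,.085,.09):
    p=ray(c,a-.5,102.5,z);q=ray(c,b+.5,102.5,z);print(z,np.linalg.norm(p-q).round(4),((p+q)/2).round(4))
y=np.radians(4.75)
for z in (.06,.075,.08,.085): # near edge mid expected xy
    hh=z-.06;A=np.arcsin(hh/.08);d=.141-.08*np.cos(A);print(z,A.round(3),.577+d*np.cos(y),.0427+d*np.sin(y))
E
```

```text
[(np.int64(275), np.int64(463)), (np.int64(275), np.int64(463)), (np.int64(276), np.int64(463))] 101
0.06 0.1375 [0.6431 0.0426 0.06  ]
0.07 0.1333 [0.6431 0.0437 0.07  ]
0.075 0.1312 [0.6431 0.0443 0.075 ]
0.08 0.1292 [0.6431 0.0448 0.08  ]
0.085 0.1271 [0.6431 0.0454 0.085 ]
0.09 0.125 [0.6431 0.0459 0.09  ]
0.06 0.0 0.6377904956523633 0.04775130065824447
0.075 0.189 0.6392044544506761 0.04786879157408584
0.08 0.253 0.6403221039606112 0.04796166108673971
0.085 0.318 0.6417833142981447 0.04808307830271416
```

The near edge is at about z = 0.083–0.085 m, which is fully ajar and agrees with the hard stop I felt. I'm handing it in.

```bash
python3 -c "
from workcell import ticket
print(ticket.sign_off())"
```

```text
the job is handed in; nothing more can be done
None
```

I pressed the hidden catch to its hard stop (15 N at most in the readings); the battery door sprang about fully ajar, the arm kept off it and the bystanders, finished clear, and I've handed the job in, though no verdict came back.

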